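Clamp the boot shell and start the heater at its touchless sensor

ROBOT

A 7-joint arm with a two-finger parallel gripper is mounted at the origin on the work surface. World frame = base frame: x ahead of the robot, y to its left, z up, the work surface at z = 0. Lengths are in m, angles in rad, forces in N, time in s.
With the tool pointing down it reaches from about 0.4 to 0.85 m from the base axis. Payload 10.4 kg.
Tool frame: the origin (TCP) lies midway between the tips of the shut fingers; the grasp point (between the pads) lies 19 mm behind it; z points along the fingers, y is the line along which they close (so a half turn about z gives the same grasp; the last joint's range is limited). The gripper opens to 85 mm and grips with 20 to 120 N. Pads are 22 mm wide; open, the fingers measure 114 mm over their backs; the gripper's body (76 mm by 85 mm) begins 54 mm behind the grasp point. The pads swing forward as they close: fully open they stand 13 mm farther back than shut.
Start: joints at [-0.023, 0.332, -0.065, 1.46, 0.022, 1.35, -0.088], TCP at [0.625, 0, 0.231] pointing down, gripper open.
Joint ranges: [-2.6, 2.6], [-0.5, 2.12], [-1.47, 1.34], [0.16, 2.42], [-1.27, 4.41], [0.06, 2.06], [-2.6, 2.6]. Speed limits (rad/s): [2.22, 2.22, 2.79, 2.79, 3.14, 3.14, 3.14].

INTERFACE

Orientations are given as a unit quaternion [x, y, z, w].
In Python, from workcell import get_obs, camera, camera_params, hand_in gives the robot as it stands.
- The arm moves only by the tool carry_out, never from a script. Its argument "commands" is a list that holds one entry, the list of rows, each a list of 6 numbers: the shift along the tool's x, y, z in units of 40 mm (1.0 is 40 mm), then the turn, a rotation vector about the tool's x, y, z in units of 6 degrees (1.0 is 6 degrees). In form: [[[x, y, z, ax, ay, az], ...]]. A call has 1 to 20 rows; each row shifts and turns the commanded pose from where the row before left it, along the tool's axes as they then stand; what a row does not reach is not made up. A row lasts 1/12 s, in which the tool goes at most 41.7 mm and 7.16 degrees, less where a joint would pass 70% of its speed; a pose out of reach is approached as far as the arm can. A call is refused whole if a number of a shift passes 1 or a number of a turn 1, either way. A call with a gripper value outside its range is refused whole. "hand" is the closure, from -1 (fully open) to 1 (shut), set as the call begins (left out, the last holds). The fingers move at their own pace and stop on an object; "force" is the grip in N (left out, the last holds). Time passes only in rows, so rows that do not move let the fingers close. It gives the time, the measured TCP pose, the force, the opening and the grip force at its end, in the units of the state.
- get_obs(): the state, without advancing time (a new reading comes with each control period).
- camera(name): name is "scene" or "side" or "wrist"; returns the picture (420x560x3 uint8, red, green, blue); there is no depth.
- camera_params(name): a dict with "mtx" (3x3 intrinsics, pixels), "k1" (the pictures are not rectified: a ray, as slopes to the right and down, at radius r is drawn at 1 + k1 r^2 times it, then the intrinsics apply), "R" (3x3) and "t" (3): a world point X has camera coordinates R X + t. Camera axes: x right, y down, z forward; pixel columns grow to the right and rows downward; lengths in m; the calibration is good to about 2 mm. A picture is of the moment at which its call begins: read the wrist's pose just before it. camera_params takes no time and is no camera call; for the wrist camera it gives the pose at the moment of the call.
- hand_in(): hands the job in; it is judged then, once.
The state is a dict: "clock": time; "joint_pos": joint angles; "joint_velocities": joint speeds; "tau": joint torques, N m; "position": TCP position; "ee_rot": TCP orientation; "ft_force": force on the tool from outside, world axes, zero at the start; "torque": the same for the moment, N m; "grip_width": opening from 0.0 (shut) to 1.0 (fully open); "grasp_force": force on a finger pad.
Only numpy, scipy, OpenCV 4.12 (cv2) and the standard library are available. Lean on these libraries where they do the work, as an engineer would, in place of code of your own. Each camera call takes 0.05 s, during which the arm holds its last target. There are 200 camera calls.

TASK

Get the ski-boot shell ready for stretching: with closed fingertips push the clamp's toe stop along its rail until it rests fully home against the boot's toe, without touching the knob on its top. Then start the heater by pointing down at the touchless sensor (of the three grey pods, the one with a low round collar around a sunken window): hold the fingertips still about 3 cm above the middle of the window for three seconds without touching any pod, and finally take the hand at least 25 cm away from it. Do not disturb the loose things on the bench.

Things in the scene. Friction and masses are not known exactly. Their poses are not given: they have to be found in the camera images.
- toe_stop (a joint): travel of the toe stop along its rail, m: 0 is farthest from the boot, 0.100 is fully home against the boot's toe (a hard stop). It starts somewhere between 0 and 0.04. It slides with about 3 N of friction and stays where it is left.
- toe_stop_back (a point): centre of the toe stop's flat back face, the face to push on. The toe stop is a grey block 90 mm wide (x), 90 mm long (y), 60 mm high; this point is 30 mm below its top and 33 mm above the rail, which runs on at least 50 mm behind it (base 100 mm wide, rail top 40 mm above the bench). Its own y axis points along the rail away from the boot: push along -y. z up.
- stop_knob: black round knob, 36 mm across, 20 mm high, standing on top of the toe stop and moving with it; origin at the centre of its underside. Not to be touched.
- clamp: fixed bench clamp with a rose ski-boot shell; base 100 mm wide (x), 560 mm long (y). Origin on the bench 60 mm in front of the boot's toe lug, z up. The boot lies towards -y, 300 mm long, toe about 125 mm and cuff up to 260 mm above the bench; the toe stop's centre is at y = +0.085 m minus the joint value.
- sensor_window (a point): centre of the sunken window of the touchless sensor, 48 mm above the bench, on top of its pod (64 x 64 mm, 42 mm high). A black collar 48 mm across outside surrounds it and stands 4 mm higher than the window. z up. The three pods stand at three places on the bench, in any order.
- sensor_pod: grey square housing 64 x 64 x 42 mm high, fixed to the bench, origin at the centre of its underside, z up; it carries the touchless sensor: low black collar, sunken white window with a small dark eye, 52 mm high in all.
- mushroom_pod: grey square housing 64 x 64 x 42 mm high, fixed to the bench, origin at the centre of its underside, z up; it carries a black mushroom button 48 mm across, 74 mm high in all. Leave it alone.
- dial_pod: grey square housing 64 x 64 x 42 mm high, fixed to the bench, origin at the centre of its underside, z up; it carries a rotary dial with a bar grip, 71 mm high in all. Leave it alone.
- hammer: loose hammer, lying on the bench beyond the clamp, about 260 mm long. Leave it alone.
- screwdriver: loose screwdriver lying on the bench on the robot's side of the clamp, about 200 mm long. Leave it alone.
- jar_mid (a point): middle of a loose jar, 56 mm across, 65 mm high, on the robot's side of the clamp. Leave it alone.
- buckle: loose aluminium boot buckle, 70 x 28 x 15 mm, lying beyond the clamp, origin at its underside. Leave it alone.
Mind the look-alikes: they are no part of the job. Leave any blue or purple look-alike of the sensor_pod alone.

How it is judged:
By the outcome, as a careful person would: the job done as asked, in the order asked, and still so for the second after the job is handed in, with the robot touching nothing.
It also fails if it takes over 51 s, if anything falls off the work surface, if the arm or the gripper's body presses on something with over 40 N, if the wrist force passes 120 N, or if a joint passes its speed limit or range.

## Working session

There is one attempt and no reset: what is moved stays moved. The work goes in short steps, Python scripts to look and compute and a tool call to move; the robot and the scene stay as the last step left them, time stands still between calls to the robot, and variables do not carry over. Pictures are saved under pics/ and viewed, at most 10 in all, crops included, and the job is handed in when it is done.

Besides the shell and the picture viewer there is one more tool, called after "Call:" as name(argument=value, ...), one argument or row to a line, values as JSON. carry_out: Moves the arm, as the interface text tells. Its arguments: {"type":"object","properties":{"commands":{"type":"array"},"hand":{"type":"number"},"force":{"type":"number"}},"required":["commands"]}

```bash
mkdir -p pics
cat > h.py <<'E'
import numpy as np, cv2
from workcell import get_obs, camera, camera_params, hand_in
def snap(n,f):
    p=camera_params(n); im=camera(n); cv2.imwrite('pics/'+f+'.png',cv2.cvtColor(im,cv2.COLOR_RGB2BGR)); np.savez('pics/'+f+'.npz',im=im,**{k:np.array(v) for k,v in p.items()}); return im
def load(f): return np.load('pics/'+f+'.npz')
def ray(p,u,v):
    K=p['mtx'];d=cv2.undistortPoints(np.array([[[u,v]]],float),K,np.array([float(p['k1']),0,0,0,0]))[0,0]
    # distortion: drawn = (1+k1 r^2)*ray
    R=p['R'];return -R.T@p['t'],R.T@np.array([d[0],d[1],1])
def onz(p,u,v,z):
    c,d=ray(p,u,v);return c+d*(z-c[2])/d[2]
def tri(a,b):
    (c1,d1),(c2,d2)=a,b
    s=np.linalg.lstsq(np.stack([d1,-d2],1),c2-c1,rcond=None)[0]
    x,y=c1+s[0]*d1,c2+s[1]*d2
    return (x+y)/2,np.linalg.norm(x-y)
def proj(p,X):
    c=p['R']@X+p['t'];x=c[:2]/c[2];x=x*(1+p['k1']*(x@x));return p['mtx'][:2,:2]@x+p['mtx'][:2,2]
E
python3 - <<'E'
from h import *
for n in('scene','side','wrist'): 
    snap(n,n+'0'); p=load(n+'0'); print(n,-p['R'].T@p['t'])
a=[cv2.imread(f'pics/{n}0.png') for n in('scene','side')]
o=get_obs();print(o['clock'],o['position'],o['ee_rot'])
E
```

```text
scene [ 1.23710802 -0.02296831  1.00710833]
side [0.27036333 0.97601386 0.60803052]
wrist [0.62423312 0.07059216 0.3747376 ]
0.15 [6.24744536e-01 2.92147376e-06 2.30708553e-01] [ 7.07104536e-01  7.07108838e-01 -3.70851265e-04 -3.58906978e-04]
```

View pics/scene0.png

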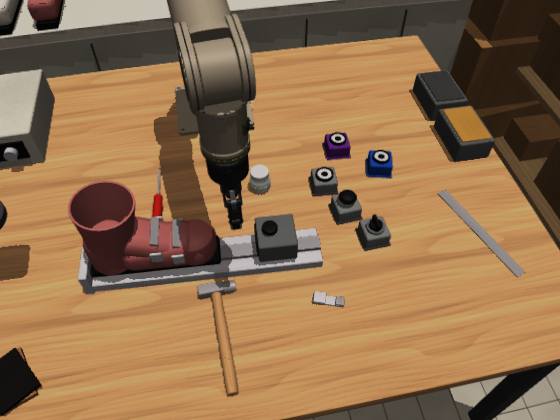

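View pics/side0.png

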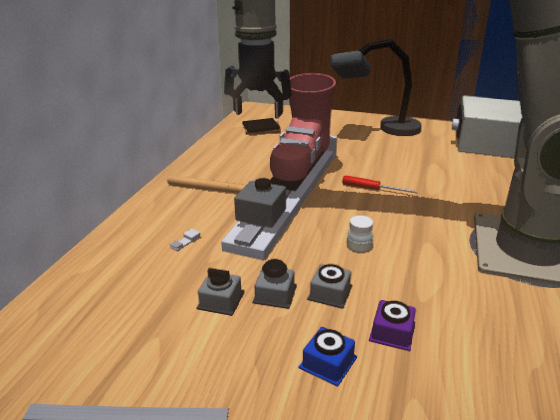

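Scene view: the clamp has its boot on the left, the toe stop is at (276,238) with its knob at (270,228), and the rail end is at (320,250).

There are five pod candidates in the scene view:
- **Grey, white ring:** (324,178)
- **Grey mushroom:** (346,203)
- **Grey dial:** (374,230)
- **Purple look-alike:** (337,145)
- **Blue look-alike:** (380,160)

The grey one with the ring, also at (331,275) in the side view, fits the description: low collar around a white window. I'll confirm it in an enlarged crop.

Run:
```python
from h import *
a=cv2.imread('pics/scene0.png')[155:275,240:400];b=cv2.imread('pics/side0.png')[165:315,190:390]
a=cv2.resize(a,(400,300),interpolation=cv2.INTER_CUBIC);b=cv2.resize(b,(400,300),interpolation=cv2.INTER_CUBIC)
c=np.vstack([a,b]);cv2.imwrite('pics/crop.png',c)
```

```text
(no output)
```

View pics/crop.png

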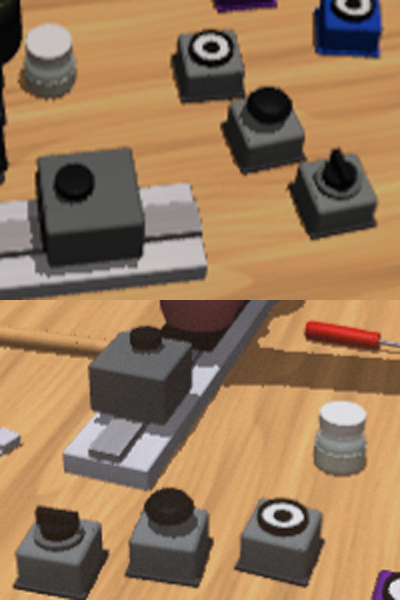

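View pics/wrist0.png

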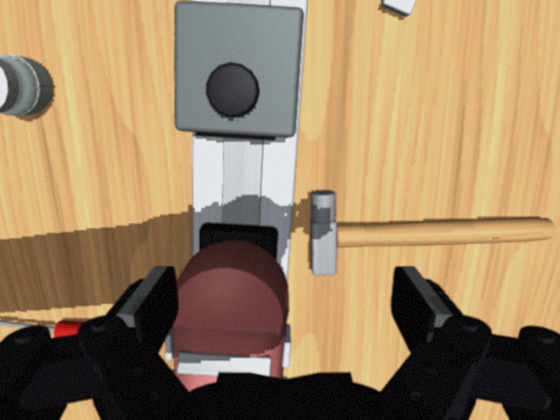

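The crop confirms the grey ring pod (scene 324,176; side 331,272) is the touchless sensor. The wrist view shows the stop's top corners at (176,2), (303,8), (298,137) and (177,131), with the knob at (232,89). Next I'll measure them.

Run:
```python
from h import *
W,S,D=load('wrist0'),load('scene0'),load('side0')
g=cv2.cvtColor(W['im'],cv2.COLOR_RGB2HSV)
c=np.array([onz(W,u,v,.103) for u,v in[(177,3),(302,9),(297,136),(178,130)]]);print(c.round(4),[np.linalg.norm(c[i]-c[i-1]).round(4) for i in range(4)],c.mean(0).round(4))
print('knob',onz(W,232,89,.123))
def ring(p,x0,y0,x1,y1):
    im=p['im'].astype(int)[y0:y1,x0:x1];m=(im.min(2)>140).astype('uint8')
    n,l,st,ce=cv2.connectedComponentsWithStats(m);i=1+np.argmax(st[1:,4])
    cn=cv2.findContours((l==i).astype('uint8'),cv2.RETR_EXTERNAL,cv2.CHAIN_APPROX_NONE)[0][0]
    (u,v),ax,_=cv2.fitEllipse(cn);print(st[i],u+x0,v+y0,ax,onz(p,u+x0,v+y0,.048));return u+x0,v+y0
a=ring(S,311,165,337,186);b=ring(D,315,262,348,283)
print(tri(ray(S,*a),ray(D,*b)))
for n,p,q in(('mush',(348,197),(275,268)),): print(n,onz(S,*p,.074),onz(D,*q,.074))
print('dial',onz(S,374,238,.042)); print('rail end',onz(W,300,8,.04)); print('jar',onz(S,260,172,.065),onz(D,361,223,.065))
print('end of rail scene',onz(S,319,232,.04),onz(S,322,250,.04))
```

```text
[[0.5502 0.1385 0.103 ]
 [0.6359 0.1336 0.103 ]
 [0.6331 0.0471 0.103 ]
 [0.5454 0.0519 0.103 ]] [np.float64(0.0867), np.float64(0.0859), np.float64(0.0865), np.float64(0.0878)] [0.5911 0.0928 0.103 ]
knob [0.58917979 0.07981149 0.123     ]
[ 7  4 13 10 71] 323.9335126876831 173.35562801361084 (8.755483627319336, 12.660553932189941) [0.39458484 0.2634046  0.048     ]
[  6   5  21  12 141] 331.194543838501 272.17708015441895 (10.741414070129395, 19.745750427246094) [0.39345934 0.26379551 0.048     ]
(array([0.3937647 , 0.26345483, 0.04746394]), np.float64(0.0006121712811086038))
mush [0.50679123 0.29494014 0.074     ] [0.48722034 0.31401802 0.074     ]
dial [0.61870319 0.33192849 0.042     ]
rail end [0.63692149 0.14899028 0.04      ]
jar [0.37254306 0.09404349 0.065     ] [0.36418959 0.10354515 0.065     ]
end of rail scene [0.57420745 0.20561654 0.04      ] [0.62685105 0.19991292 0.04      ]
```

Results:
- **Sensor window:** (0.394, 0.263, 0.0475), and the two views agree.
- **Toe stop:** top centre (0.591, 0.093), rail axis about (0.052, 0.999), back face centre about (0.593, 0.138, 0.073).

I'll shut the hand and move behind the stop at height.

Call:
carry_out(
  commands=[
    [[0.3,-0.05,0,0,0,0],[0.55,-0.1,0,0,0,0.1],[0.55,-0.1,0,0,0,0.1],[0.55,-0.1,0,0,0,0.1],[0.55,-0.1,0,0,0,0.1],[0.55,-0.1,0,0,0,0.1],[0.55,-0.1,0,0,0,0],[0.55,-0.1,0,0,0,0],[0.3,-0.05,0,0,0,0],[0,0,0,0,0,0],[0,0,0,0,0,0],[0,0,0,0,0,0]],
  ],
  hand=1,
  force=40,
)

```text
clock: 1.15
position: [0.5986, 0.1774, 0.2312]
ee_rot: [0.726, 0.688, -0.0, 0.0]
ft_force: [0.2, -0.7, -0.4]
grip_width: -0.001
grasp_force: 0.0
```

Run:
```python
from h import *
o=get_obs();print(o)
snap('wrist','wrist1')
```

```text
{'clock': 1.15, 'joint_pos': array([-0.2473922 ,  0.33512903, -0.14662713,  1.45805344,  0.05005944,
        1.35227932, -0.45067589]), 'joint_velocities': array([ 0.01095391, -0.00148372,  0.0089165 ,  0.00070325, -0.00031573,
       -0.00103474,  0.00061766]), 'tau': array([-1.57454208e+00, -6.24667239e+01, -2.11302280e+00, -3.91773820e+01,
       -1.15333374e-01, -1.35824288e-02, -2.35213648e-02]), 'position': array([0.5985633 , 0.17743669, 0.23123815]), 'ee_rot': array([ 7.25881174e-01,  6.87819994e-01, -2.69389169e-04,  3.23022367e-04]), 'ft_force': array([ 0.24293397, -0.68175591, -0.37818294]), 'torque': array([-0.03933   ,  0.01748428,  0.01331592]), 'grasp_force': 0.0, 'grip_width': -0.0006910003893656073}
```

View pics/wrist1.png

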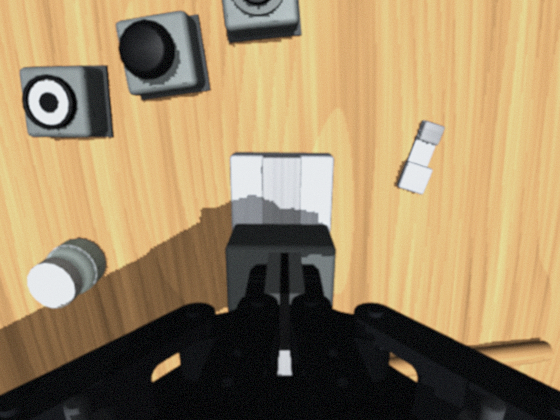

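The wrist view shows the stop centred under the fingers, with its rear top edge around v=248 and its foot at v=227. The sensor ring is at (49,103). I'll check both against the earlier estimates.

Run:
```python
from h import *
W=load('wrist1')
for u,v,z in[(229,248,.103),(334,248,.103),(230,227,.043),(332,226,.043),(49,103,.048),(231,155,.04),(333,155,.04)]: print((u,v),onz(W,u,v,z).round(4))
```

```text
(229, 248) [0.5511 0.1382 0.103 ]
(334, 248) [0.6354 0.1336 0.103 ]
(230, 227) [0.5431 0.1356 0.043 ]
(332, 226) [0.6412 0.1313 0.043 ]
(49, 103) [0.3913 0.2625 0.048 ]
(231, 155) [0.5501 0.2043 0.04  ]
(333, 155) [0.6438 0.1992 0.04  ]
```

The measurements agree: back face centre is (0.593, 0.136). Now I'll descend to z≈0.071 and shift 3 mm sideways.

Call:
carry_out(
  commands=[
    [[0,-0.08,0.2,0,0,0],[0,0,0.4,0,0,0],[0,0,0.6,0,0,0],[0,0,0.6,0,0,0],[0,0,0.6,0,0,0],[0,0,0.6,0,0,0],[0,0,0.5,0,0,0],[0,0,0.3,0,0,0],[0,0,0.2,0,0,0],[0,0,0,0,0,0],[0,0,0,0,0,0],[0,0,0,0,0,0]],
  ],
)

```text
clock: 2.2
position: [0.5959, 0.1792, 0.0727]
ee_rot: [0.725, 0.688, 0.001, 0.0]
ft_force: [-0.5, -0.3, 0.4]
grip_width: 0.003
grasp_force: 0.0
```

Call:
carry_out(
  commands=[
    [[-0.2,0,0,0,0,0],[-0.2,0,0,0,0,0],[-0.15,0,0,0,0,0],[-0.15,0,0,0,0,0],[-0.15,0,0,0,0,0],[-0.15,0,0,0,0,0],[-0.15,0,0,0,0,0],[-0.15,0,0,0,0,0],[-0.15,0,0,0,0,0],[-0.15,0,0,0,0,0],[-0.15,0,0,0,0,0],[-0.15,0,0,0,0,0],[-0.1,0,0,0,0,0],[0,0,0,0,0,0],[0,0,0,0,0,0]],
  ],
)

```text
clock: 3.45
position: [0.5908, 0.0981, 0.0711]
ee_rot: [0.726, 0.688, -0.0, 0.0]
ft_force: [-0.1, 0.1, 0.2]
grip_width: -0.002
grasp_force: 0.0
```

Run:
```python
from h import *
for n in('scene','side'): snap(n,n+'1')
a=cv2.imread('pics/scene1.png')[190:290,160:340];b=cv2.imread('pics/side1.png')[130:250,220:370]
cv2.imwrite('pics/crop1.png',np.hstack([cv2.resize(a,(400,300),interpolation=2),cv2.resize(b,(400,300),interpolation=2)]))
```

```text
(no output)
```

View pics/crop1.png

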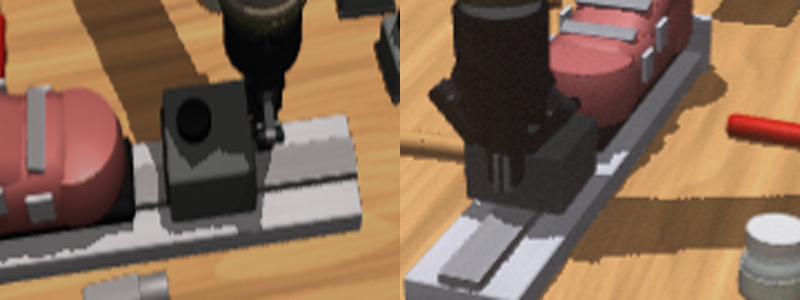

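The stop has slid towards the boot, with roughly 30 mm of gap left to the black toe lug and the knob clear of the hand. I'll carry on more slowly.

Call:
carry_out(
  commands=[
    [[-0.1,0,0,0,0,0],[-0.1,0,0,0,0,0],[-0.1,0,0,0,0,0],[-0.1,0,0,0,0,0],[-0.1,0,0,0,0,0],[-0.05,0,0,0,0,0],[-0.05,0,0,0,0,0],[-0.05,0,0,0,0,0],[0,0,0,0,0,0]],
  ],
)

```text
clock: 4.3
position: [0.5895, 0.0725, 0.0713]
ee_rot: [0.726, 0.688, -0.0, 0.0]
ft_force: [-0.5, 0.7, -0.3]
grip_width: -0.0
grasp_force: 0.3
```

Call:
carry_out(
  commands=[
    [[-0.05,0,0,0,0,0],[-0.05,0,0,0,0,0],[-0.05,0,0,0,0,0]],
  ],
)

```text
clock: 4.55
position: [0.5893, 0.0672, 0.0714]
ee_rot: [0.725, 0.688, 0.0, 0.0]
ft_force: [-0.9, 3.3, -0.4]
grip_width: -0.0
grasp_force: 1.5
```

Call:
carry_out(
  commands=[
    [[-0.05,0,0,0,0,0],[-0.05,0,0,0,0,0],[-0.05,0,0,0,0,0]],
  ],
)

```text
clock: 4.8
position: [0.5889, 0.061, 0.0714]
ee_rot: [0.725, 0.688, 0.0, -0.0]
ft_force: [-0.8, 3.3, -1.0]
grip_width: 0.001
grasp_force: 1.5
```

Call:
carry_out(
  commands=[
    [[-0.05,0,0,0,0,0],[-0.05,0,0,0,0,0]],
  ],
)

```text
clock: 4.97
position: [0.5888, 0.0603, 0.0715]
ee_rot: [0.725, 0.689, 0.002, -0.001]
ft_force: [0.7, 18.1, -4.6]
grip_width: 0.001
grasp_force: 8.9
```

Call:
carry_out(
  commands=[
    [[-0.05,0,0,0,0,0],[-0.05,0,0,0,0,0]],
  ],
)

```text
clock: 5.13
position: [0.5888, 0.0602, 0.0715]
ee_rot: [0.724, 0.69, 0.003, -0.002]
ft_force: [2.3, 29.4, -6.5]
grip_width: 0.001
grasp_force: 14.4
```

Call:
carry_out(
  commands=[
    [[-0.05,0,0,0,0,0],[-0.05,0,0,0,0,0]],
  ],
)

```text
clock: 5.3
position: [0.5887, 0.0602, 0.0716]
ee_rot: [0.722, 0.691, 0.005, -0.003]
ft_force: [4.5, 40.3, -8.7]
grip_width: -0.0
grasp_force: 19.8
```

The force rose to 40 N with no motion (y fixed at 0.0602), so the stop is at its hard stop. I'll back off along the rail and rise.

Call:
carry_out(
  commands=[
    [[0.1,0,0,0,0,0],[0.1,0,0,0,0,0],[0.3,0,0,0,0,0],[0.4,0,0,0,0,0],[0.4,0,0,0,0,0],[0.3,0,-0.1,0,0,0],[0.1,0,-0.3,0,0,0],[0,0,-0.5,0,0,0],[0,0,-0.6,0,0,0],[0,0,-0.6,0,0,0],[0,0,-0.6,0,0,0],[0,0,-0.5,0,0,0],[0,0,-0.2,0,0,0],[0,0,0,0,0,0],[0,0,0,0,0,0]],
  ],
)

```text
clock: 6.55
position: [0.5919, 0.1165, 0.2072]
ee_rot: [0.726, 0.688, 0.0, 0.0]
ft_force: [-0.3, 0.5, 0.3]
grip_width: -0.002
grasp_force: 0.0
```

Run:
```python
from h import *
from scipy.spatial.transform import Rotation as R
for n in('scene','side'): snap(n,n+'2')
a=cv2.imread('pics/scene2.png')[190:290,160:340];b=cv2.imread('pics/side2.png')[130:250,220:370]
cv2.imwrite('pics/crop2.png',np.hstack([cv2.resize(a,(400,300),interpolation=2),cv2.resize(b,(400,300),interpolation=2)]))
o=get_obs();print(o['ft_force'],R.from_quat(o['ee_rot']).inv().apply(np.array([.393,.263,.198])-o['position'])/.04)
```

```text
[ 0.2552227   0.04532301 -0.03191927] [ 3.39258351 -5.14014154  0.20389315]
```

View pics/crop2.png

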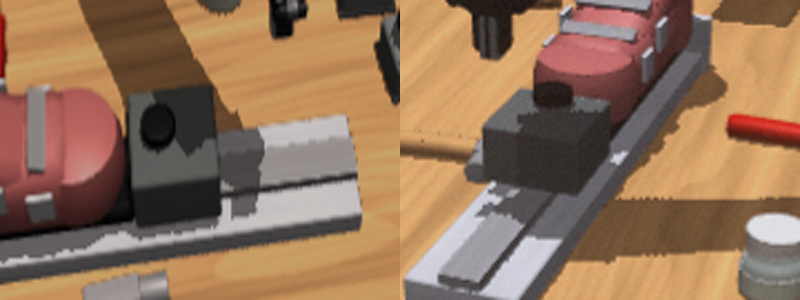

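The stop rests home against the toe lug, with the knob untouched. Now to a point above the sensor, staying high.

Call:
carry_out(
  commands=[
    [[0.15,-0.24,0,0,0,0],[0.3,-0.45,0,0,0,0],[0.3,-0.45,0,0,0,0],[0.3,-0.45,0,0,0,0],[0.3,-0.45,0,0,0,0],[0.3,-0.45,0,0,0,0],[0.3,-0.45,0,0,0,0],[0.3,-0.45,0,0,0,0],[0.3,-0.45,0,0,0,0],[0.3,-0.45,0,0,0,0],[0.3,-0.45,0,0,0,0],[0.24,-0.4,0.1,0,0,0],[0,0,0.1,0,0,0],[0,0,0,0,0,0],[0,0,0,0,0,0]],
  ],
)

```text
clock: 7.9
position: [0.3934, 0.2626, 0.1987]
ee_rot: [0.725, 0.688, -0.001, 0.0]
ft_force: [-0.4, -0.3, 0.3]
grip_width: -0.002
grasp_force: 0.0
```

Run:
```python
from h import *
from scipy.spatial.transform import Rotation as R
o=get_obs();print(R.from_quat(o['ee_rot']).inv().apply(np.array([.393,.263,.078])-o['position'])/.04)
for n in('wrist','side'): snap(n,n+'3')
cv2.imwrite('pics/c3.png',cv2.resize(np.hstack([cv2.imread('pics/wrist3.png'),cv2.imread('pics/side3.png')]),(800,300)))
```

```text
[ 0.01168574 -0.00935287  3.01692857]
```

View pics/c3.png

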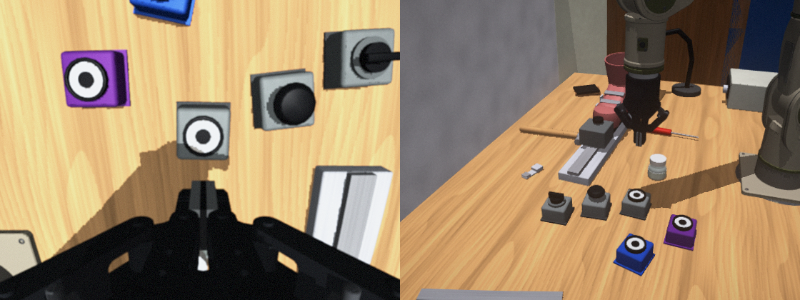

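The wrist view shows the ring at about (284,190), in line with the fingertips. One ray check and then I'll descend.

Run:
```python
from h import *
W=load('wrist3')
im=W['im'].astype(int);m=np.zeros((420,560),'uint8');m[160:222,250:325]=(im.min(2)>170)[160:222,250:325]
n,l,st,ce=cv2.connectedComponentsWithStats(m);i=1+np.argmax(st[1:,4])
cn=cv2.findContours((l==i).astype('uint8'),cv2.RETR_EXTERNAL,cv2.CHAIN_APPROX_NONE)[0][0]
(u,v),ax,_=cv2.fitEllipse(cn);print(u,v,ax,onz(W,u,v,.048),onz(W,u+ax[0]/2,v,.048))
```

```text
284.17919921875 190.0493927001953 (43.33284378051758, 46.901123046875) [0.39243745 0.26332954 0.048     ] [0.410367   0.26238324 0.048     ]
```

The near view gives (0.3925, 0.2633), within 1 mm of the TCP. Descending to 3 cm above the window.

Call:
carry_out(
  commands=[
    [[0.02,-0.02,0.2,0,0,0],[0,0,0.3,0,0,0],[0,0,0.5,0,0,0],[0,0,0.5,0,0,0],[0,0,0.5,0,0,0],[0,0,0.4,0,0,0],[0,0,0.3,0,0,0],[0,0,0.2,0,0,0],[0,0,0.1,0,0,0],[0,0,0,0,0,0],[0,0,0,0,0,0],[0,0,0,0,0,0]],
  ],
)

```text
clock: 9.0
position: [0.3933, 0.2644, 0.08]
ee_rot: [0.725, 0.688, 0.001, 0.0]
ft_force: [0.1, -0.3, -0.2]
grip_width: 0.0
grasp_force: 0.0
```

Call:
carry_out(
  commands=[
    [[0,0,0,0,0,0],[0,0,0,0,0,0],[0,0,0,0,0,0],[0,0,0,0,0,0],[0,0,0,0,0,0],[0,0,0,0,0,0],[0,0,0,0,0,0],[0,0,0,0,0,0],[0,0,0,0,0,0],[0,0,0,0,0,0],[0,0,0,0,0,0],[0,0,0,0,0,0],[0,0,0,0,0,0],[0,0,0,0,0,0],[0,0,0,0,0,0],[0,0,0,0,0,0],[0,0,0,0,0,0],[0,0,0,0,0,0],[0,0,0,0,0,0],[0,0,0,0,0,0]],
  ],
)

```text
clock: 10.67
position: [0.3929, 0.2641, 0.0793]
ee_rot: [0.725, 0.688, 0.0, 0.0]
ft_force: [-0.2, 0.3, -0.2]
grip_width: 0.0
grasp_force: 0.0
```

Call:
carry_out(
  commands=[
    [[0,0,0,0,0,0],[0,0,0,0,0,0],[0,0,0,0,0,0],[0,0,0,0,0,0],[0,0,0,0,0,0],[0,0,0,0,0,0],[0,0,0,0,0,0],[0,0,0,0,0,0],[0,0,0,0,0,0],[0,0,0,0,0,0],[0,0,0,0,0,0],[0,0,0,0,0,0],[0,0,0,0,0,0],[0,0,0,0,0,0],[0,0,0,0,0,0],[0,0,0,0,0,0],[0,0,0,0,0,0],[0,0,0,0,0,0],[0,0,0,0,0,0],[0,0,0,0,0,0]],
  ],
)

```text
clock: 12.33
position: [0.3929, 0.2641, 0.0793]
ee_rot: [0.725, 0.688, 0.0, 0.0]
ft_force: [-0.6, 0.0, -0.2]
grip_width: 0.003
grasp_force: 0.0
```

Call:
carry_out(
  commands=[
    [[0,0,0,0,0,0],[0,0,0,0,0,0],[0,0,0,0,0,0],[0,0,0,0,0,0],[0,0,0,0,0,0],[0,0,0,0,0,0],[0,0,-0.2,0,0,0],[0,0,-0.4,0,0,0],[0,0,-0.5,0,0,0],[0,0,-0.5,0,0,0],[0,0,-0.5,0,0,0],[0,0,-0.5,0,0,0],[0,0,-0.5,0,0,0],[0,0,-0.5,0,0,0],[0,0,-0.5,0,0,0],[0,0,-0.4,0,0,0],[0,0,-0.2,0,0,0]],
  ],
)

```text
clock: 13.75
position: [0.3933, 0.2646, 0.2701]
ee_rot: [0.725, 0.688, 0.002, 0.0]
ft_force: [0.3, 0.6, 0.7]
grip_width: 0.002
grasp_force: 0.0
```

Call:
carry_out(
  commands=[
    [[-0.2,0.2,0,0,0,0],[-0.4,0.4,0,0,0,0],[-0.4,0.4,0,0,0,0],[-0.4,0.4,0,0,0,0],[-0.4,0.4,0,0,0,0],[-0.4,0.4,0,0,0,0],[-0.4,0.4,0,0,0,0],[-0.4,0.4,0,0,0,0],[-0.4,0.4,0,0,0,0],[-0.4,0.4,0,0,0,0],[-0.4,0.4,0,0,0,0],[-0.4,0.4,0,0,0,0],[-0.4,0.4,0,0,0,0],[-0.2,0.2,0,0,0,0],[0,0,0,0,0,0],[0,0,0,0,0,0],[0,0,0,0,0,0]],
  ],
)

```text
clock: 15.17
position: [0.589, 0.0467, 0.267]
ee_rot: [0.725, 0.689, -0.0, -0.0]
ft_force: [0.5, -0.0, -0.5]
grip_width: 0.001
grasp_force: 0.0
```

Run:
```python
from h import *
snap('scene','scene4')
```

```text
(no output)
```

View pics/scene4.png

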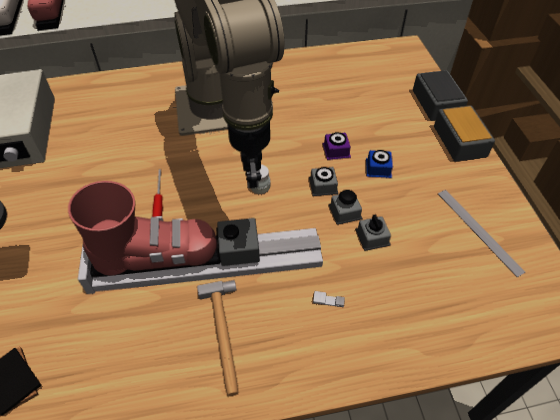

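The stop is home at (238,243) against the toe. The loose items are where they started, and the hand is about 36 cm from the window.

```bash
python3 -c "from h import *; print(hand_in())"
```

```text
the job is handed in; nothing more can be done
None
```

The job is handed in: the toe stop is pushed to its hard stop against the boot's toe, the fingertips held about 3 cm over the sensor window for over three seconds, and the hand ended about 36 cm away with nothing else disturbed; no verdict on the result was returned.

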